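# Reassemble the coffee grinder and hold its dome lid at pulse

### The job

The coffee grinder has just been washed: put it together and try its pulse. Stand the steel cup upright on the raised drive plate and let go, then lower the clear dome lid over it until both its lugs are right down through the collar's slots, and twist it clockwise (from above) against the spring until the white line on its grip bar points at the orange marks, half way to the lock at the red dots. Do not turn it into the lock, leave the other things alone, and finish still holding the dome steady at the orange marks.

Things in the scene. Friction and masses are not known exactly. Their poses are not given: they have to be found in the camera images.
- grinder: Motor base, fixed to the worktop: white, round, 122 mm across, 75 mm high. Origin on its axis at worktop height, z up; same after half a turn. Round its top a black collar with two slots, at the base's +x and -x. Marks on the collar, in degrees clockwise from above, counted from each slot: white dot 0, orange bar 42 (pulse), red dot 84 (lock).
- drive_plate (a point): Centre of the steel drive plate in the middle of the base, 72 mm above the worktop: flat, 61 mm across, inside a rim 2 mm wide and 3 mm high. The steel cup stands within the rim.
- slot0 (a point): The slot on the base's -x side: middle of its mouth, at radius 43 mm, on the collar's top face.
- slot1 (a point): The slot on the base's +x side, likewise.
- pulse_mark0 (a point): Orange pulse mark that belongs to slot0: at radius 47 mm on the collar's top face, 42 degrees clockwise (seen from above) of slot0.
- pulse_mark1 (a point): Orange pulse mark of slot1, likewise.
- pulse_ring (a joint): Sprung ring hidden in the groove, pushed round by the dome's lugs: 0 at rest, grows clockwise from above, rad. It starts to move when the dome is 5 degrees past the slots, so reads 0.646 with the dome at the orange marks, where it resists with 0.10 N m; it turns the dome back when let go. From 0.9 a catch resists too; the lock clicks at 1.38.
- dome: Dome lid, 220 g: clear tube, outer diameter 76, inside 70 mm, black foot and top; same after half a turn; starts upright on the worktop. Origin: centre of its lower edge, z up. Top face at z = 95; on it a black grip bar 60 mm long (x), 14 thick (y), up to z = 128, white line along its top. Two lugs at the foot, at +x and -x: 10 mm wide, 5 high, out to radius 44. Inside 89 mm high.
- dome_grip (a point): Middle of the grip bar, 117 mm above the dome's lower edge; axes as dome.
- steel_cup: Open steel grinding cup with a small blade in the bottom: 58 mm outer diameter, 62 mm high, 160 g, smooth and round. Origin: centre of its underside. It starts upright on the worktop.
- coffee_jar: Jar of coffee with a black lid, 79 mm across, 154 mm high; origin at the centre of its underside. Leave alone.
- jug: Glass coffee jug with a black handle, 120 x 161 x 115 mm; origin under it. Leave alone.
- mug: White mug with grey spots, 82 x 114 x 91 mm; origin under it. Leave alone.
- spoon: Steel teaspoon, 130 mm long, lying flat; origin under its middle. Leave alone.
- tea_box: Black box of tea, 68 x 136 x 69 mm; origin under its centre. Leave alone.
- collar (a point): Centre of the black collar's top face, 69 mm above the worktop. Flange: outer diameter 106, opening 80, 7 mm thick. Each slot is 16 mm wide and reaches out to radius 45.5. Below lies a groove for the dome's foot, radius 32.5 to 45.5, its floor 15 mm below this point: the dome's lower edge rests there when fully down, with 2 mm play all round.
Mind the look-alikes: they are no part of the job. Of the things that look like the steel_cup, take the one that is farthest to the robot's left at the start.

How it is judged (in metres and radians):
On the way, in this order (a step that is already met when the one before it is completed fails the run):
1. the steel cup stands upright on the drive plate, let go (horizontal distance between steel_cup and drive_plate below 0.004 m and z of steel_cup in the frame of grinder between 0.07 and 0.0745 m and angle between steel_cup's own z axis and vertical below 0.06 rad and contact force between the fingers and steel_cup below 0.1 N), for 0.3 s.
2. the dome is down over the cup with both lugs through the slots (horizontal distance between each of steel_cup, dome and drive_plate below 0.004 m and z of steel_cup in the frame of grinder between 0.07 and 0.0745 m and angle between each of steel_cup, dome's own z axis and vertical below 0.06 rad and z of dome in the frame of grinder between 0.052 and 0.0585 m), for 0.1 s.
At the end, for the whole second after the job is handed in: Cup upright on the drive plate within 4 mm of its centre; dome upright and fully down in the collar (lower edge 52 to 58.5 mm above the worktop, within 4 mm of the axis), turned to the orange marks within 8 degrees, still, and held by the gripper (over 1 N) (all of step 2 and value of joint pulse_ring between 0.506 and 0.786 rad and angle between the x axis of dome and the x axis of grinder, either way round between 0.593 and 0.873 rad and contact force between the fingers and dome above 1 N and linear speed of dome below 0.05 m/s and angular speed of dome below 1 rad/s); the arm keeps its last pose, push and grip.
It fails at once if the dome is turned on into the lock (pulse ring past 1.05 rad) (value of joint pulse_ring above 1.05 rad).
It fails at once if the coffee jar, jug, mug, spoon or tea box is pushed more than 3 cm (distance of any of coffee_jar, jug, mug, spoon, tea_box from where it was at the start of the episode above 0.03 m).
It also fails if it takes over 64 s, if anything falls off the work surface, if the arm or the gripper's body presses on something with over 40 N, if the wrist force passes 120 N, or if a joint passes its speed limit or range.

### The arm

A 6-joint arm with a two-finger parallel gripper is mounted at the origin on the work surface; the furniture and walls round the work are solid. World frame = base frame: x ahead of the robot, y to its left, z up, the work surface at z = 0. Lengths are in mm, angles in rad, forces in N, time in s.
With the tool pointing down it reaches from about 350 to 775 mm from the base axis. Payload 5.5 kg.
Tool frame: the origin (TCP) lies midway between the tips of the shut fingers; the grasp point (between the pads) lies 19 mm behind it; z points along the fingers, y is the line along which they close (so a half turn about z gives the same grasp; the last joint's range is limited). The gripper opens to 85 mm and grips with 20 to 120 N. Pads are 22 mm wide; open, the fingers measure 114 mm over their backs; the gripper's body (76 mm by 85 mm) begins 54 mm behind the grasp point. The pads swing forward as they close: fully open they stand 13 mm farther back than shut.
Start: joints at [-1.467, 0.313, 0.046, 1.304, 0, 1.431], TCP at [138.793, -558.04, 231.323] pointing down, gripper open.
Joint ranges: [-2.76, 2.76], [-0.86, 1.69], [-1.03, 1.26], [-2.2, 2.34], [-1.47, 1.5], [-3.14, 3.14]. Speed limits (rad/s): [2.57, 2.57, 3.14, 3.14, 3.14, 3.14].

### API

Orientations are given as a unit quaternion [x, y, z, w].
In Python, from plant import env gives the robot as it stands.
- The arm moves only by the tool send_rows, never from a script. Its argument "increments" is one flat list of numbers, 5 for each row, row after row: the shift along the tool's x, y, z in cm, then the turn about the tool's z in degrees, then the gripper command: -1 is fully open, 1 is shut, values between are in proportion. In form: [x, y, z, spin, gripper, x, y, z, spin, gripper, ...]. A call has 1 to 12 rows; each row is the pose to reach, as a shift and turn from the pose commanded when the call began, along the tool's axes at that moment; what a row does not reach only later rows make up. A row lasts 1/10 s, in which the tool goes at most 50 mm and 8.59 degrees, less where a joint would pass 70% of its speed; a pose out of reach is approached as far as the arm can. A call with a gripper value outside its range is refused whole. The fingers move at their own pace and stop on an object; "grip_force" is the grip in N (left out, the last holds). Time passes only in rows, so rows that repeat a pose let the fingers close. It gives the time, the measured TCP pose, the force, the opening and the grip force at its end, in the units of the state.
- env.observe(): the state, without advancing time (a new reading comes with each control period).
- env.grab_frame(name): name is "side" or "top" or "wrist"; returns a dict with "pixels" (400x640x3 uint8, blue, green, red), "intrinsics" (3x3 intrinsics, pixels), "rvec" (rotation vector, rad) and "tvec" (3), from world to camera coordinates, as OpenCV has them. Camera axes: x right, y down, z forward; pixel columns grow to the right and rows downward; lengths in mm; the calibration is good to about 2 mm. A picture is of the moment at which its call begins. There is no depth.
- env.finish_job(): hands the job in; it is judged then, once.
The state is a dict: "time": time; "joints": joint angles; "joint_velocities": joint speeds; "joint_torque": joint torques, N m; "position": TCP position; "tool_rot": TCP orientation; "contact_force": force on the tool from outside, world axes, zero at the start; "ft_torque": the same for the moment, N m; "width": finger opening in mm; "finger_force": force on a finger pad.
Only numpy, scipy, OpenCV 4.12 (cv2) and the standard library are available. Lean on these libraries where they do the work, as an engineer would, in place of code of your own. Each camera call takes 0.05 s, during which the arm holds its last target. There are 200 camera calls.

## Working session

There is one attempt and no reset: what is moved stays moved. The work goes in short steps, Python scripts to look and compute and a tool call to move; the robot and the scene stay as the last step left them, time stands still between calls to the robot, and variables do not carry over. Pictures are saved under pics/ and viewed, at most 10 in all, crops included, and the job is handed in when it is done.

Besides the shell and the picture viewer there is one more tool, called as name(argument=value, ...), one argument or row to a line, values as JSON. send_rows: Moves the arm, as the interface text tells. Its arguments: {"type":"object","properties":{"increments":{"type":"array"},"grip_force":{"type":"number"}},"required":["increments"]}

```bash
ls; mkdir -p pics; cat > h.py <<'E'
import numpy as np, cv2
from plant import env
def grab(n):
    f=env.grab_frame(n); return np.array(f["pixels"],np.uint8),np.array(f["intrinsics"],float),np.array(f["rvec"],float).ravel(),np.array(f["tvec"],float).ravel()
def load(n):
    d=np.load(f"{n}.npz"); return d["im"],d["K"],d["r"],d["t"]
def save(n,tag):
    im,K,r,t=grab(n); np.savez(f"{tag}.npz",im=im,K=K,r=r,t=t); cv2.imwrite(f"pics/{tag}.png",im); return im,K,r,t
def toplane(uv,K,r,t,z):
    R=cv2.Rodrigues(r)[0]; c=-R.T@t
    uv=np.atleast_2d(uv).astype(float)
    d=(R.T@np.linalg.inv(K)@np.c_[uv,np.ones(len(uv))].T).T
    return c+d*((z-c[2])/d[:,2])[:,None]
def proj(p,K,r,t):
    return cv2.projectPoints(np.atleast_2d(p).astype(float),r,t,K,None)[0].reshape(-1,2)
E
python3 - <<'E'
from h import *
for n in("top","side","wrist"):
    im,K,r,t=save(n,n+"0"); R=cv2.Rodrigues(r)[0]; print(n,K[0,0],-R.T@t,R[2])
print(env.observe())
E
```

```text
pics
top 423.06541042242634 [ 279.78943772   29.45287621 1163.72392545] [ 0.17113206  0.03009052 -0.98478849]
side 386.240954789516 [ 439.17842996 -683.64782226  569.60977688] [-0.01005535  0.84124436 -0.54056157]
wrist 347.23573404994386 [ 219.23831055 -538.20986619  373.159073  ] [-0.31356859 -0.07612186 -0.94650948]
{'time': 0.15, 'joints': array([-1.46659793e+00,  3.13831025e-01,  4.52494628e-02,  1.30360136e+00,
        2.32692977e-05,  1.43120371e+00]), 'joint_velocities': array([ 0.00085171, -0.00325459,  0.00322316,  0.00144733,  0.00041397,
        0.00060472]), 'joint_torque': array([ 1.69008799e-03, -4.81064093e+01,  2.98816770e+01,  1.39373369e-02,
       -1.71965603e-04, -1.51190147e-05]), 'position': array([ 138.75735532, -557.61769839,  230.61583014]), 'tool_rot': array([ 9.92579699e-01,  1.21593829e-01,  2.39015312e-05, -6.92982116e-04]), 'contact_force': array([0.48577323, 0.72064433, 0.4606803 ]), 'ft_torque': array([ 0.02727148, -0.00976313,  0.02178669]), 'finger_force': 0.0, 'width': 85.47539728323137}
```

View pics/top0.png

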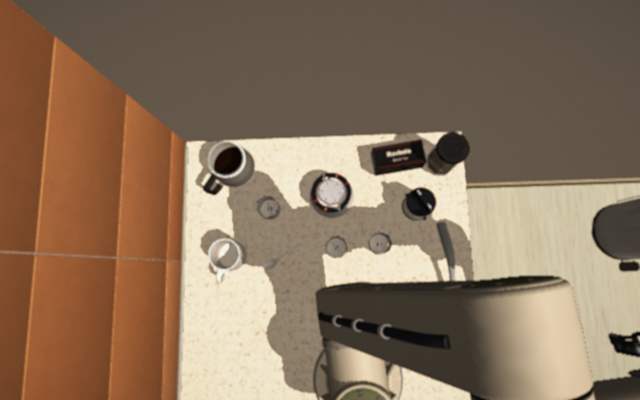

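View pics/side0.png

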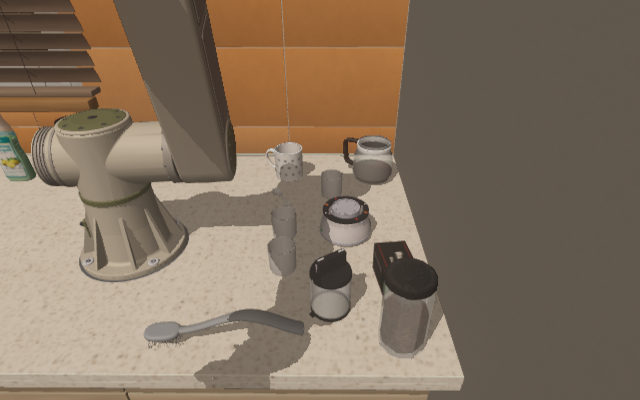

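The top view shows three steel cups: (269,208), (335,246) and (379,242). World y runs to the left in the image, so the cup at (269,208) is farthest left and is the one to take. The grinder is at (331,193) and the dome at (421,203). I'll check this in an enlarged crop.

```bash
python3 - <<'E'
from h import *
im,K,r,t=load("top0")
a=cv2.resize(im[165:265,245:445],None,fx=4,fy=4,interpolation=cv2.INTER_CUBIC); 
im2,K2,r2,t2=load("side0")
b=cv2.resize(im2[160:330,265:365],None,fx=1,fy=1)
cv2.imwrite("pics/cropA.png",a)
c=cv2.resize(im2[165:325,260:380],None,fx=3.7,fy=3.7,interpolation=cv2.INTER_CUBIC);cv2.imwrite("pics/cropB.png",c)
for nm,uv,z in(("cup",(269,208),62),("c2",(335,246),62),("c3",(379,242),62),("grinder",(331,193),70),("dome",(421,203),120)):
    p=toplane(uv,K,r,t,z)[0]; print(nm,p.round(), np.hypot(p[0],p[1]).round(), proj(p,K2,r2,t2).round())
E
```

```text
cup [444. 218.  62.] 495.0 [[328. 175.]]
c2 [339.  47.  62.] 342.0 [[283. 212.]]
c3 [346. -67.  62.] 352.0 [[281. 243.]]
grinder [477.  53.  70.] 480.0 [[343. 208.]]
dome [ 436. -171.  120.] 468.0 [[324. 256.]]
```

View pics/cropA.png

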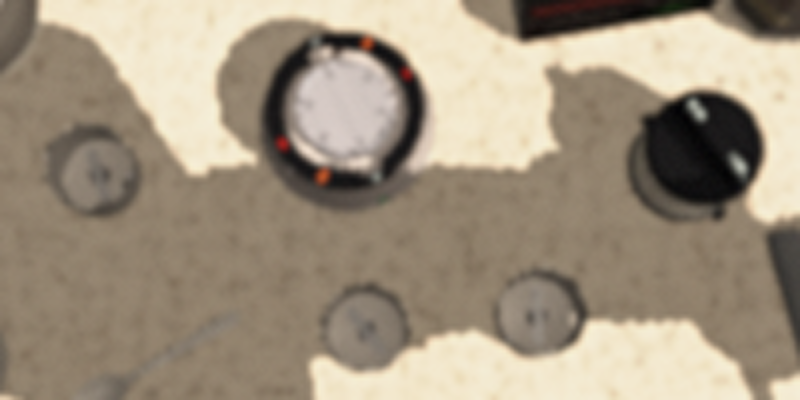

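View pics/cropB.png

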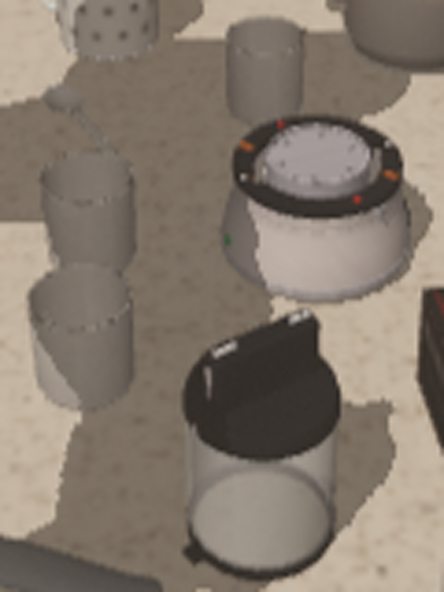

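The crops confirm it. The target cup is at crop (98,172), or px (269.3,208), standing alone left of the grinder. The collar marks and the dome's white line are clear, so I'll measure those next.

```bash
cat >> h.py <<'E'
def blobs(im,kind,roi=None,amin=1):
    hsv=cv2.cvtColor(im,cv2.COLOR_BGR2HSV)
    lo,hi={"orange":((7,170,120),(20,255,255)),"white":((0,0,170),(180,60,255))}[kind]
    m=cv2.inRange(hsv,lo,hi)
    if kind=="red": pass
    if roi: k=np.zeros_like(m);x0,y0,x1,y1=roi;k[y0:y1,x0:x1]=255;m&=k
    n,l,s,c=cv2.connectedComponentsWithStats(m)
    return [(c[i].round(1),s[i,4]) for i in range(1,n) if s[i,4]>=amin],m
def red(im,roi):
    b,g,r=[im[...,i].astype(int) for i in range(3)]
    m=((r>110)&(g<r*0.35)&(b<r*0.5)).astype(np.uint8);k=np.zeros_like(m);x0,y0,x1,y1=roi;k[y0:y1,x0:x1]=1;m*=k
    n,l,s,c=cv2.connectedComponentsWithStats(m)
    return [(c[i].round(1),s[i,4]) for i in range(1,n)]
E
python3 - <<'E'
from h import *
R=(305,165,360,220)
for n,R in(("top0",(305,165,360,220)),("side0",(315,190,380,225))):
    im,K,r,t=load(n)
    for k,B in(("o",blobs(im,"orange",R)[0]),("r",red(im,R))):
        print(n,k,[(c,a,toplane(c,K,r,t,69)[0].round(1)) for c,a in B])
im,K,r,t=load("top0")
print([(c,a,toplane(c,K,r,t,128)[0].round(1)) for c,a in blobs(im,"white",(408,182,440,220))[0]])
im,K,r,t=load("side0")
print([(c,a,toplane(c,K,r,t,128)[0].round(1)) for c,a in blobs(im,"white",(310,245,350,270))[0]])
E
```

```text
top0 o [(array([336.5, 175.5]), np.int32(4), array([524. ,  36.9,  69. ])), (array([325.2, 208.8]), np.int32(6), array([436. ,  69.2,  69. ]))]
top0 r [(array([346. , 182.5]), np.int32(2), array([504.3,  12.5,  69. ])), (array([315.5, 200.5]), np.int32(4), array([458.8,  94.1,  69. ]))]
side0 o [(array([326.5, 204. ]), np.int32(2), array([439.3,  69. ,  69. ]))]
side0 r []
[(array([429.7, 193.5]), np.int32(376), array([ 457.4, -191.8,  128. ])), (array([430., 206.]), np.int32(1), array([ 426.3, -190.4,  128. ]))]
[(array([343.6, 251.2]), np.int32(84), array([ 469.2, -167.9,  128. ])), (array([342., 249.]), np.int32(1), array([ 466.6, -162.1,  128. ])), (array([339.5, 250. ]), np.int32(2), array([ 462.1, -164.8,  128. ])), (array([319., 259.]), np.int32(1), array([ 426.7, -188.3,  128. ])), (array([321., 258.]), np.int32(1), array([ 430.1, -185.8,  128. ]))]
```

```bash
cat >> h.py <<'E'
from scipy.spatial.transform import Rotation as Ro
def st():
    o=env.observe(); R=Ro.from_quat(o["tool_rot"]).as_matrix()
    return o,R,np.degrees(np.arctan2(R[1,0],R[0,0]))
def inc(pos,yaw):
    o,R,y=st(); d=R.T@(np.array(pos)-o["position"])/10
    print("t %.2f pos %s yaw %.2f w %.1f F %s j6 %.2f"%(o["time"],o["position"].round(1),y,o["width"],o["contact_force"].round(1),o["joints"][5]))
    s=(y-yaw+180)%360-180
    print("inc cm",d.round(3),"spin",round(s,2))
E
python3 - <<'E'
from h import *
inc((420,-150,230),50)
im,K,r,t=load("top0")
p=toplane([(419.5,192),(429.7,206)],K,r,t,128);print(p.round(1),p.mean(0),np.degrees(np.arctan2(*(p[0]-p[1])[1::-1])))
E
```

```text
t 0.15 pos [ 138.8 -557.6  230.6] yaw 13.97 w 85.5 F [0.5 0.7 0.5] j6 1.43
inc cm [ 37.132 -32.768   0.114] spin -36.03
[[ 462.  -167.1  128. ]
 [ 426.3 -189.7  128. ]] [ 444.16343611 -178.39429499  128.        ] 32.34264101408934
```

send_rows(
  increments=[37,-32.8,0,-36,-1,37,-32.8,0,-36,-1,37,-32.8,0,-36,-1,37,-32.8,0,-36,-1,37,-32.8,0,-36,-1,37,-32.8,0,-36,-1,37,-32.8,0,-36,-1,37,-32.8,0,-36,-1,37,-32.8,0,-36,-1,37,-32.8,0,-36,-1,37,-32.8,0,-36,-1],
)

```text
time: 1.25
position: [420.6, -146.1, 231.2]
tool_rot: [0.905, 0.426, 0.001, -0.0]
contact_force: [-0.2, -0.6, 0.2]
width: 85.8
finger_force: 0.0
```

```bash
python3 - <<'E'
from h import *
inc((444,218,200),90)
save("wrist","w1")
E
```

```text
t 1.25 pos [ 420.6 -146.1  231.2] yaw 50.41 w 85.8 F [-0.2 -0.6  0.2] j6 1.75
inc cm [ 29.546 -21.393   3.166] spin -39.59
```

send_rows(
  increments=[29.5,-21.4,3.2,-39.6,-1,29.5,-21.4,3.2,-39.6,-1,29.5,-21.4,3.2,-39.6,-1,29.5,-21.4,3.2,-39.6,-1,29.5,-21.4,3.2,-39.6,-1,29.5,-21.4,3.2,-39.6,-1,29.5,-21.4,3.2,-39.6,-1,29.5,-21.4,3.2,-39.6,-1,29.5,-21.4,3.2,-39.6,-1,29.5,-21.4,3.2,-39.6,-1],
)

```text
time: 2.3
position: [444.5, 212.1, 198.9]
tool_rot: [0.71, 0.704, -0.001, 0.0]
contact_force: [0.1, -0.8, 0.6]
width: 85.5
finger_force: 0.0
```

```bash
python3 - <<'E'
from h import *
inc((444,218,200),90)
im,K,r,t=save("wrist","w2"); R=cv2.Rodrigues(r)[0]; print(-R.T@t,R[2])
save("top","top1")
im1=load("w1")[0]
cv2.imwrite("pics/w12.png",np.hstack([cv2.resize(im1,(400,250)),cv2.resize(im,(400,250))]))
E
```

```text
t 2.30 pos [444.5 212.1 198.9] yaw 89.54 w 85.5 F [ 0.1 -0.8  0.6] j6 1.86
inc cm [ 0.592 -0.057 -0.107] spin -0.46
[445.22377449 294.76166655 341.48208317] [-0.00425188 -0.32325181 -0.94630343]
```

View pics/w12.png

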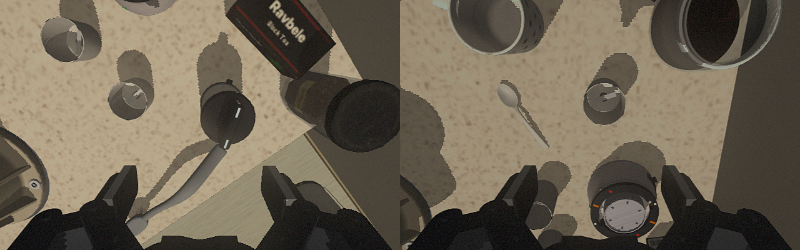

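The left half is over the dome and the right half is over the target cup, which is at full-res px ~(327,163). The spoon is beside it, and the grinder with its marks is at the bottom, px ~(360,330). Next I'll measure the cup rim and the marks.

```bash
python3 - <<'E'
from h import *
im,K,r,t=load("w2")
x0,y0,x1,y1=270,105,390,220
g=cv2.cvtColor(im,cv2.COLOR_BGR2HSV)[y0:y1,x0:x1]
print("HSV samples bg",g[5,5],g[90,100],"cup",g[58,57],g[45,45],"shadow",g[12,85])
gray=cv2.cvtColor(im[y0:y1,x0:x1],cv2.COLOR_BGR2GRAY)
big=cv2.resize(gray,None,fx=4,fy=4,interpolation=cv2.INTER_CUBIC)
for p2 in (60,40):
    c=cv2.HoughCircles(cv2.GaussianBlur(big,(0,0),2),cv2.HOUGH_GRADIENT,1,15,param1=80,param2=p2,minRadius=90,maxRadius=160)
    if c is not None:
        for u,v,R in c[0][:5]:
            u,v,R=u/4+x0,v/4+y0,R/4
            print(u,v,R,toplane((u,v),K,r,t,62)[0].round(1),"rim",(R*280/347).round(1))
B=blobs(im,"orange",(280,240,440,400))[0]
print([(c,a,toplane(c,K,r,t,69)[0].round(1)) for c,a in B]); print([(c,a,toplane(c,K,r,t,69)[0].round(1)) for c,a in red(im,(280,240,440,400))])
print("pred top cup", proj((444,218,62),K,r,t),proj((444,218,0),K,r,t))
big=cv2.resize(im[y0:y1,x0:x1],None,fx=4,fy=4,interpolation=cv2.INTER_CUBIC); cv2.imwrite("pics/cupc.png",big)
E
```

```text
HSV samples bg [ 18  69 160] [ 20  65 162] cup [21 45 96] [21 46 95] shadow [20 61 92]
326.875 167.125 33.2 [450.9 224.9  62. ] rim 26.8
[(array([312.8, 329. ]), np.int32(27), array([437.1,  68.2,  69. ])), (array([403.4, 355.4]), np.int32(23), array([525.7,  36. ,  69. ]))]
[(array([336.2, 306.4]), np.int32(20), array([459.2,  93.6,  69. ])), (array([379.9, 375.5]), np.int32(15), array([503.8,  10.9,  69. ]))]
pred top cup [[318.64595468 175.23957082]] [[318.76681724 158.82117904]]
```

View pics/cupc.png

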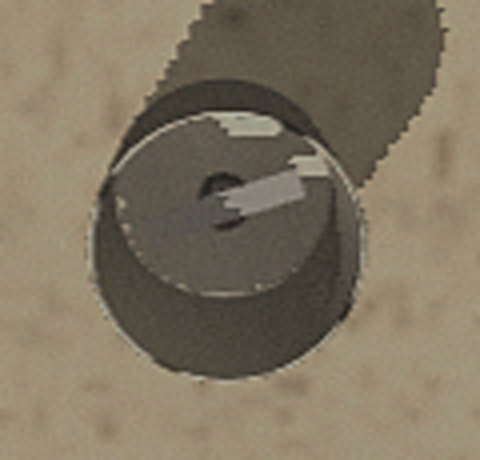

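The crop shows the cup rim as a clean circle, centre crop (227,246) → px (326.8,166.5), r 33.7 px. That puts the cup at about (451,225.5), and the radius matches the 58 mm diameter. The blade is visible inside it. Now to the grasp.

```bash
python3 - <<'E'
from h import *
inc((451,225.5,90),90); inc((451,225.5,18),90)
E
```

```text
t 2.40 pos [444.7 211.5 199.3] yaw 89.43 w 85.5 F [-0.7  0.4  0.6] j6 1.86
inc cm [ 1.415  0.615 10.924] spin -0.57
t 2.40 pos [444.7 211.5 199.3] yaw 89.43 w 85.5 F [-0.7  0.4  0.6] j6 1.86
inc cm [ 1.42   0.617 18.124] spin -0.57
```

send_rows(
  increments=[1.4,0.6,5,0,-1,1.4,0.6,10,0,-1,1.4,0.6,11,0,-1,1.4,0.6,11,0,-1],
)

```text
time: 2.8
position: [449.0, 225.3, 87.8]
tool_rot: [0.71, 0.704, -0.002, -0.001]
contact_force: [0.1, -0.1, 0.8]
width: 85.3
finger_force: 0.0
```

```bash
python3 - <<'E'
from h import *
inc((451,225.5,18),90)
E
```

```text
t 2.80 pos [449.  225.3  87.8] yaw 89.46 w 85.3 F [ 0.1 -0.1  0.8] j6 1.89
inc cm [0.038 0.237 6.979] spin -0.54
```

send_rows(
  increments=[0,0.2,3.5,0,-1,0,0.2,7,0,-1,0,0.2,7,0,-1,0,0.2,7,0,0.9,0,0.2,7,0,0.9,0,0.2,7,0,0.9,0,0.2,7,0,0.9,0,0.2,7,0,0.9,0,0.2,7,0,0.9,0,0.2,7,0,0.9],
  grip_force=40,
)

```text
time: 3.8
position: [454.4, 227.5, 22.2]
tool_rot: [0.71, 0.704, 0.002, 0.001]
contact_force: [-3.0, -1.3, 5.6]
width: 56.7
finger_force: 41.7
```

```bash
python3 - <<'E'
from h import *
inc((451,225.5,150),90)
print(env.observe()["finger_force"])
E
```

```text
t 3.80 pos [454.4 227.5  22.2] yaw 89.57 w 56.7 F [-3.  -1.3  5.6] j6 1.88
inc cm [ -0.189  -0.285 -12.783] spin -0.43
41.695289327180944
```

send_rows(
  increments=[0,0,-4,0,0.9,0,0,-8,0,0.9,0,0,-13,0,0.9,0,0,-13,0,0.9],
)

```text
time: 4.2
position: [457.6, 228.7, 158.2]
tool_rot: [0.71, 0.704, 0.007, 0.004]
contact_force: [0.8, 1.0, -1.5]
width: 56.4
finger_force: 44.2
```

```bash
python3 - <<'E'
from h import *
inc((481.4,52.4,155),90)
o=env.observe();print(o["finger_force"])
im,K,r,t=save("wrist","w3")
for k,B in(("o",blobs(im,"orange",(200,200,460,400))[0]),("r",red(im,(200,200,460,400)))): print(k,[(c,a,toplane(c,K,r,t,69)[0].round(1)) for c,a in B])
E
```

```text
t 4.20 pos [457.6 228.7 158.2] yaw 89.58 w 56.4 F [ 0.8  1.  -1.5] j6 1.88
inc cm [-17.61    2.501   0.281] spin -0.42
44.22417310299352
o []
r []
```

send_rows(
  increments=[-4,0.6,0,0,0.9,-8.5,1.2,0,0,0.9,-13,1.8,0,0,0.9,-17.4,2.5,0,0,0.9,-17.4,2.5,0,0,0.9,-17.4,2.5,0,0,0.9,-17.4,2.5,0,0,0.9,-17.4,2.5,0,0,0.9],
)

```text
time: 5.05
position: [475.9, 54.0, 149.1]
tool_rot: [0.709, 0.705, -0.0, -0.0]
contact_force: [-0.5, 0.7, -2.1]
width: 56.7
finger_force: 44.2
```

```bash
python3 - <<'E'
from h import *
inc((481.4,52.4,155),90)
im,K,r,t=save("wrist","w3"); R=cv2.Rodrigues(r)[0];print(-R.T@t,R[2], st()[1][:,2])
for k,B in(("o",blobs(im,"orange",(150,100,500,400))[0]),("r",red(im,(150,100,500,400)))): print(k,[(c,a,toplane(c,K,r,t,69)[0].round(1)) for c,a in B])
im2=save("side","s3")[0]
cv2.imwrite("pics/v3.png",np.vstack([cv2.resize(im[80:400,120:520],(500,400)),cv2.resize(im2[100:260,240:440],(250,200))[:, :].repeat(1,0) if 0 else cv2.resize(im2[120:240,260:410],(500,200))]))
E
```

```text
t 5.05 pos [475.9  54.  149.1] yaw 89.68 w 56.7 F [-0.5  0.7 -2.1] j6 1.52
inc cm [-0.161  0.553 -0.588] spin -0.32
[476.33394775 136.60017672 291.78017947] [-0.00308945 -0.32215546 -0.94668174] [-4.10886126e-04  8.05321812e-05 -9.99999912e-01]
o [(array([261.3, 185.7]), np.int32(62), array([437.1,  68.6,  69. ])), (array([390.9, 229. ]), np.int32(58), array([525.9,  36.5,  69. ]))]
r [(array([293.6, 147.9]), np.int32(48), array([459.5,  94.1,  69. ]))]
```

View pics/v3.png

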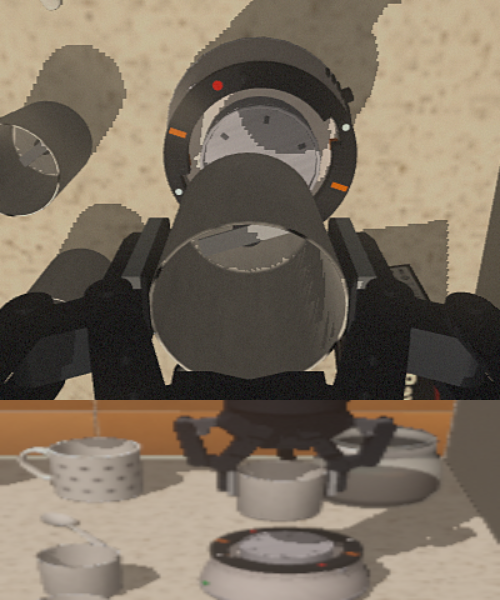

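The cup is held level and upright above the grinder. Its near bottom edge peaks at px (320,202), and the orange marks are at (261,186) and (391,229). Next I'll compute the cup axis from the bottom arc and the rim sides.

```bash
python3 - <<'E'
from h import *
im,K,r,t=load("w3")
for zb in(124,128,132):
    print(zb,toplane((320,202.4),K,r,t,zb)[0]-[0,29,0])
for v in (225,245): # cup side edges in row v
    row=cv2.cvtColor(im,cv2.COLOR_BGR2GRAY)[v].astype(int); d=np.abs(np.diff(cv2.GaussianBlur(row.astype(np.float32).reshape(1,-1),(5,1),0)[0]))
    print(v,[(int(i),int(d[i])) for i in range(230,410) if d[i]>6 and d[i]==d[max(0,i-3):i+4].max()])
# rim: bright thin line left/right extents
print(toplane([(120+152*.8,80+290*.8),(120+348*.8,80+290*.8)],K,r,t,190).round(1))
inc((481.5,52.5,155),90)
E
```

```text
124 [476.38169712  47.29533941 124.        ]
128 [476.38055874  48.73305005 128.        ]
132 [476.37942036  50.17076069 132.        ]
225 [(253, 44), (267, 9), (364, 31), (378, 19), (401, 46)]
245 [(262, 36), (372, 6), (390, 44)]
[[448.8  59.5 190. ]
 [503.5  59.2 190. ]]
t 5.15 pos [476.   54.1 149.2] yaw 89.70 w 56.6 F [ 0.5  0.7 -2.4] j6 1.52
inc cm [-0.154  0.547 -0.582] spin -0.3
```

```bash
python3 - <<'E'
from h import *
for n,a,b in(("w2",110,160),("w3",185,275)):
    im,K,r,t=load(n); c={"w2":326,"w3":320}[n]
    g=cv2.GaussianBlur(im[:,c-2:c+3].mean((1,2)).reshape(-1,1).astype(np.float32),(1,3),0)[:,0]; print(n,K[1,2],[(i,int(g[i])) for i in range(a,b)][::1])
im,K,r,t=load("w2"); print(toplane([(326,125),(326,133),(326,200)],K,r,t,0)[0]-[0,29,0],toplane([(326,133),(326,200)],K,r,t,62))
im,K,r,t=load("w3"); print(toplane([(320,v) for v in(256,257,258,259,260)],K,r,t,191).round(1))
E
```

```text
w2 196.4882182101885 [(110, 74), (111, 77), (112, 80), (113, 82), (114, 83), (115, 83), (116, 85), (117, 86), (118, 87), (119, 88), (120, 88), (121, 87), (122, 87), (123, 86), (124, 76), (125, 61), (126, 57), (127, 57), (128, 58), (129, 58), (130, 57), (131, 53), (132, 78), (133, 133), (134, 152), (135, 139), (136, 128), (137, 116), (138, 105), (139, 93), (140, 86), (141, 86), (142, 86), (143, 87), (144, 87), (145, 86), (146, 87), (147, 81), (148, 60), (149, 44), (150, 47), (151, 63), (152, 92), (153, 112), (154, 107), (155, 107), (156, 104), (157, 89), (158, 83), (159, 78)]
w3 196.4882182101885 [(185, 95), (186, 98), (187, 113), (188, 126), (189, 123), (190, 128), (191, 148), (192, 156), (193, 155), (194, 154), (195, 152), (196, 151), (197, 150), (198, 151), (199, 153), (200, 156), (201, 140), (202, 95), (203, 70), (204, 70), (205, 70), (206, 70), (207, 71), (208, 71), (209, 71), (210, 71), (211, 71), (212, 70), (213, 70), (214, 70), (215, 70), (216, 69), (217, 69), (218, 70), (219, 69), (220, 67), (221, 67), (222, 67), (223, 67), (224, 67), (225, 67), (226, 67), (227, 67), (228, 66), (229, 66), (230, 65), (231, 66), (232, 67), (233, 67), (234, 66), (235, 65), (236, 65), (237, 65), (238, 66), (239, 65), (240, 66), (241, 65), (242, 64), (243, 64), (244, 65), (245, 66), (246, 66), (247, 65), (248, 65), (249, 66), (250, 66), (251, 66), (252, 66), (253, 65), (254, 65), (255, 64), (256, 70), (257, 88), (258, 98), (259, 103), (260, 126), (261, 151), (262, 158), (263, 157), (264, 159), (265, 143), (266, 106), (267, 91), (268, 94), (269, 94), (270, 94), (271, 94), (272, 95), (273, 95), (274, 84)]
[451.31424192 222.40091775   0.        ] [[450.19590767 252.95058988  62.        ]
 [450.08311075 196.07491222  62.        ]]
[[476.3  81.8 191. ]
 [476.3  81.5 191. ]
 [476.3  81.1 191. ]
 [476.3  80.7 191. ]
 [476.3  80.4 191. ]]
```

send_rows(
  increments=[0,0.53,0,0,0.9,0,0.53,2,0,0.9,0,0.53,4,0,0.9,0,0.53,5,0,0.9,0,0.53,5,0,0.9,0,0.53,5,0,0.9],
)

```text
time: 5.75
position: [481.9, 53.0, 99.6]
tool_rot: [0.71, 0.705, -0.0, 0.0]
contact_force: [-0.5, 1.3, -2.4]
width: 56.7
finger_force: 44.1
```

```bash
python3 - <<'E'
from h import *
inc((481.5,54.5,92),90)
im,K,r,t=save("wrist","w4")
for k,B in(("o",blobs(im,"orange",(150,20,500,400))[0]),("r",red(im,(150,20,500,400)))): print(k,[(c,a,toplane(c,K,r,t,69)[0].round(1)) for c,a in B])
g=cv2.GaussianBlur(im[:,318:323].mean((1,2)).reshape(-1,1).astype(np.float32),(1,3),0)[:,0]; d=np.diff(g)
print([(i,int(d[i])) for i in range(80,290) if abs(d[i])>8])
E
```

```text
t 5.75 pos [481.9  53.   99.6] yaw 89.59 w 56.7 F [-0.5  1.3 -2.4] j6 1.52
inc cm [ 0.153 -0.046  0.758] spin -0.41
o [(array([235.6, 211.4]), np.int32(108), array([437.3,  68.5,  69. ])), (array([404.8, 263.6]), np.int32(5), array([530.1,  36.2,  69. ]))]
r []
[(113, -15), (114, -8), (138, -14), (139, -13), (165, 13), (166, 37), (167, 24), (172, -12), (173, -26), (174, -11), (184, 15), (185, 13), (201, -12), (256, 17), (257, 9), (259, 20), (260, 17), (262, 10), (263, -13), (264, -37), (265, -15), (273, -11), (274, -21), (276, 21), (277, 20)]
```

```bash
python3 - <<'E'
from h import *
im,K,r,t=load("w4")
print(proj([(481,85,75),(481,83,75),(481,83,72),(481,85,69),(481,92.5,69),(481,105.5,69)],K,r,t).round(1).tolist())
for zb in (76,78,80):print(toplane((320,201.3),K,r,t,zb))
c=cv2.resize(im[100:300,200:440],(720,600),interpolation=cv2.INTER_CUBIC);cv2.imwrite("pics/c4.png",c)
E
```

```text
[[316.9, 184.4], [316.9, 188.2], [317.0, 186.5], [317.0, 181.1], [316.8, 167.0], [316.6, 141.7]]
[[482.4962108  76.3429508  76.       ]]
[[482.49551514  77.05525923  78.        ]]
[[482.49481948  77.76756766  80.        ]]
```

View pics/c4.png

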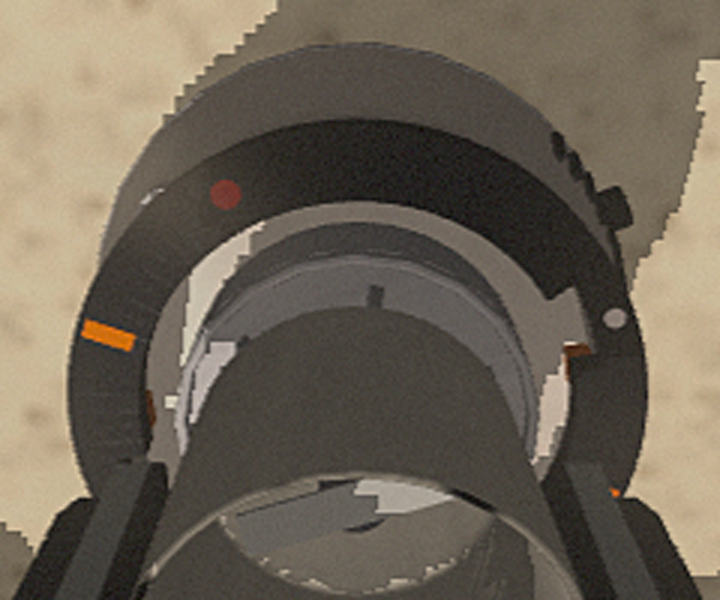

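The crop shows the cup just above the plate rim. The rim's back edge at crop y 255 (v=185) matches the prediction of 184.4. The cup is about 2 mm too far toward -y, so I'll correct that and lower.

send_rows(
  increments=[0.19,-0.06,0,0,0.9,0.19,-0.06,0.2,0,0.9,0.19,-0.06,0.4,0,0.9,0.19,-0.06,0.5,0,0.9,0.19,-0.06,0.5,0,0.9],
)

```text
time: 6.3
position: [481.1, 54.7, 94.3]
tool_rot: [0.71, 0.704, 0.0, 0.0]
contact_force: [-0.6, 0.2, 0.1]
width: 56.8
finger_force: 44.2
```

```bash
python3 - <<'E'
from h import *
inc((481.5,54.8,92),90)
E
```

```text
t 6.30 pos [481.1  54.7  94.3] yaw 89.57 w 56.8 F [-0.6  0.2  0.1] j6 1.53
inc cm [0.012 0.04  0.235] spin -0.43
```

send_rows(
  increments=[0,0.03,0.1,0,0.9,0,0.03,0.1,0,0.9],
)

```text
time: 6.5
position: [481.1, 54.6, 94.2]
tool_rot: [0.71, 0.704, -0.0, 0.0]
contact_force: [-3.6, -0.2, 7.7]
width: 56.5
finger_force: 45.0
```

send_rows(
  increments=[0,0,0.1,0,0.9,0,0,0.1,0,0.9],
)

```text
time: 6.7
position: [481.1, 54.6, 94.2]
tool_rot: [0.71, 0.704, 0.0, 0.0]
contact_force: [-6.3, 0.3, 16.3]
width: 56.8
finger_force: 45.6
```

```bash
python3 - <<'E'
from h import *
inc((481.5,54.8,92),90)
im,K,r,t=save("wrist","w5")
g=cv2.GaussianBlur(im[:,318:323].mean((1,2)).reshape(-1,1).astype(np.float32),(1,3),0)[:,0]; d=np.diff(g)
print([(i,int(d[i])) for i in range(80,290) if abs(d[i])>8])
print(proj([(481.5,85,75),(481.5,83,75),(481.5,80.2,72),(481.5,80.2,75)],K,r,t).round(1).tolist())
E
```

```text
t 6.70 pos [481.1  54.6  94.2] yaw 89.57 w 56.8 F [-6.3  0.3 16.3] j6 1.53
inc cm [0.023 0.037 0.221] spin -0.43
[(116, -11), (117, -12), (143, -15), (144, -13), (171, 19), (172, 42), (173, 17), (178, -21), (179, -15), (190, 13), (191, 12), (201, -15), (256, 12), (257, 20), (258, 15), (259, 20), (260, 14), (261, -11), (263, 9), (265, -13), (266, -29), (267, -12), (273, -11), (274, -23), (276, 23), (277, 18)]
[[319.6, 190.7], [319.6, 194.6], [319.7, 198.0], [319.7, 199.9]]
```

send_rows(
  increments=[0,0,-0.2,0,0.9,0,0,-0.2,0,0.2,0,0,-0.2,0,-0.3,0,0,-0.2,0,-1,0,0,-0.2,0,-1,0,0,-0.2,0,-1,0,0,-0.2,0,-1,0,0,-0.2,0,-1],
)

```text
time: 7.55
position: [481.4, 54.7, 94.2]
tool_rot: [0.71, 0.704, -0.0, -0.0]
contact_force: [-0.1, 0.7, 0.1]
width: 85.1
finger_force: 0.0
```

send_rows(
  increments=[0,0,-4,0,-1,0,0,-9,0,-1,0,0,-13,0,-1,0,0,-13,0,-1],
)

```text
time: 7.95
position: [484.7, 54.6, 230.3]
tool_rot: [0.71, 0.704, 0.004, 0.004]
contact_force: [1.4, 0.1, 0.1]
width: 85.6
finger_force: 0.0
```

```bash
python3 - <<'E'
from h import *
inc((444,-178,230),122)
inc((444,-178,230),212)
save("side","s6"); im,K,r,t=save("wrist","w6")
for k,B in(("o",blobs(im,"orange",(150,20,500,400))[0]),("r",red(im,(150,20,500,400)))): print(k,[(c,a,toplane(c,K,r,t,69)[0].round(1)) for c,a in B])
s=load("s6")[0]
cv2.imwrite("pics/v6.png",np.vstack([cv2.resize(im[100:400,140:500],(480,400)),cv2.resize(s[120:240,280:420],(480,200))[:,:480]]))
E
```

```text
t 7.95 pos [484.7  54.6 230.3] yaw 89.58 w 85.6 F [1.4 0.1 0.1] j6 1.53
inc cm [-2.3288e+01 -3.9010e+00  1.0000e-03] spin -32.42
t 7.95 pos [484.7  54.6 230.3] yaw 89.58 w 85.6 F [1.4 0.1 0.1] j6 1.53
inc cm [-2.3288e+01 -3.9010e+00  1.0000e-03] spin -122.42
o [(array([265.6, 160.6]), np.int32(35), array([437.3,  68.6,  69. ])), (array([364.4, 194.1]), np.int32(34), array([525.8,  36.5,  69. ]))]
r [(array([289.6, 131.4]), np.int32(30), array([459.4,  94. ,  69. ]))]
```

View pics/v6.png

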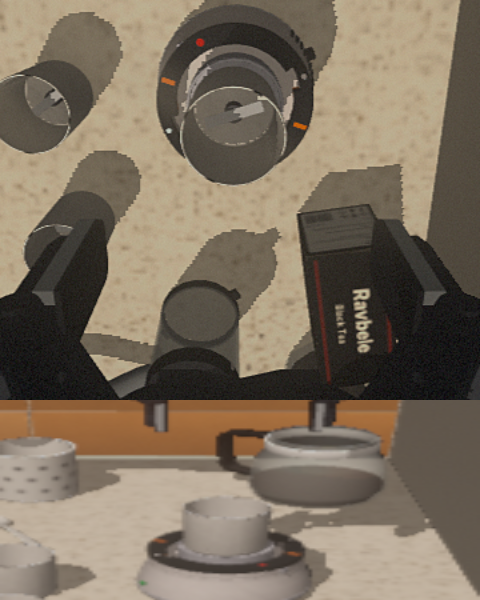

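The cup stands level inside the drive-plate rim in both views, with its rim centred over the base at crop (233,135), and it has been let go. Next is the dome.

send_rows(
  increments=[-23.3,-3.9,0,-122,-1,-23.3,-3.9,0,-122,-1,-23.3,-3.9,0,-122,-1,-23.3,-3.9,0,-122,-1,-23.3,-3.9,0,-122,-1,-23.3,-3.9,0,-122,-1,-23.3,-3.9,0,-122,-1,-23.3,-3.9,0,-122,-1,-23.3,-3.9,0,-122,-1,-23.3,-3.9,0,-122,-1,-23.3,-3.9,0,-122,-1,-23.3,-3.9,0,-122,-1],
)

```text
time: 9.25
position: [439.6, -177.4, 222.4]
tool_rot: [-0.06, 0.998, 0.001, -0.001]
contact_force: [0.4, 0.2, 0.2]
width: 85.3
finger_force: 0.0
```

```bash
python3 - <<'E'
from h import *
inc((444,-178,210),212)
E
```

```text
t 9.25 pos [ 439.6 -177.4  222.4] yaw -173.07 w 85.3 F [0.4 0.2 0.2] j6 -0.67
inc cm [-0.431 -0.114  1.234] spin -25.07
```

send_rows(
  increments=[-0.4,0,1.2,-25,-1,-0.4,0,1.2,-25,-1,-0.4,0,1.2,-25,-1,-0.4,0,1.2,-25,-1,-0.4,0,1.2,-25,-1],
)

```text
time: 9.75
position: [444.0, -177.1, 211.1]
tool_rot: [-0.271, 0.963, 0.001, -0.001]
contact_force: [0.2, 0.5, -0.5]
width: 85.5
finger_force: 0.0
```

```bash
python3 - <<'E'
from h import *
inc((444,-178,210),212)
im,K,r,t=save("wrist","w7"); R=cv2.Rodrigues(r)[0]; print(-R.T@t)
o,Rt,y=st(); print(proj([(444,-178,128)],K,r,t))
b,m=blobs(im,"white",(180,90,480,330),3)
for c,a in b: print(c,a,toplane(c,K,r,t,128)[0].round(1))
E
```

```text
t 9.75 pos [ 444.  -177.1  211.1] yaw -148.60 w 85.5 F [ 0.2  0.5 -0.5] j6 -1.10
inc cm [ 0.043 -0.074  0.112] spin -0.6
[ 373.25331214 -221.02703862  353.84559708]
[[317.95437589 205.16894865]]
[227.9 101.4] 322 [ 414.1 -262.4  128. ]
[248.3  92.3] 38 [ 402.6 -254.   128. ]
[261.3  92.5] 22 [ 398.5 -247.   128. ]
[280.2  94. ] 5 [ 393.1 -236.5  128. ]
[322.1  94.1] 12 [ 379.6 -214.2  128. ]
[458.7 101.6] 104 [ 338.7 -138.4  128. ]
[188.3  94.7] 3 [ 423.3 -285.3  128. ]
[187.9 106.3] 45 [ 429.9 -282.6  128. ]
[325.1  96.9] 7 [ 380.  -211.7  128. ]
[411.8  97. ] 4 [ 351.8 -165.3  128. ]
[439.1 101. ] 43 [ 344.8 -149.2  128. ]
[259.6 106.1] 88 [ 406.3 -244.   128. ]
[328.6 101. ] 9 [ 381.  -208.5  128. ]
[429.2 113.8] 201 [ 354.4 -149.7  128. ]
[287.5 101.5] 4 [ 394.7 -230.4  128. ]
[323.  100.3] 3 [ 382.5 -211.7  128. ]
[470.  100.3] 3 [ 334.4 -132.8  128. ]
[251.  103.2] 4 [ 407.5 -249.5  128. ]
[280.2 105. ] 5 [ 398.9 -233.3  128. ]
[309.4 106.6] 7 [ 390.2 -217.1  128. ]
[315.3 104.3] 3 [ 387.1 -214.6  128. ]
[365.3 106. ] 3 [ 371.5 -187.1  128. ]
[266.7 108. ] 3 [ 405.  -239.7  128
[... 6862 characters left out ...]
132.9  128. ]
[375. 263.] 5 [ 460.9 -118.7  128. ]
[371.7 267.3] 3 [ 465.1 -118.7  128. ]
[355.3 273.7] 6 [ 475.9 -126.1  128. ]
[475.5 276.9] 8 [431.6 -48.  128. ]
[465.  281.6] 5 [438.8 -52.1 128. ]
[473.  283.8] 13 [437.2 -45.8 128. ]
[263.1 310.8] 11 [ 540.2 -169.   128. ]
[257.3 310.7] 3 [ 542.5 -172.9  128. ]
[271.3 315.3] 3 [ 540.6 -161.6  128. ]
[276.1 315.9] 7 [ 539.2 -158.2  128. ]
[280.7 317.7] 11 [ 538.8 -154.3  128. ]
[286. 318.] 5 [ 536.9 -150.6  128. ]
[285. 321.] 3 [ 539.7 -149.9  128. ]
[294.2 320.4] 5 [ 535.5 -144.   128. ]
[300.  324.4] 7 [ 536.4 -138.3  128. ]
[305.  324.3] 3 [ 534.3 -135.   128. ]
[459.5 327.8] 4 [473.9 -29.2 128. ]
[308.  328.7] 3 [ 536.6 -130.8  128. ]
```

The white line's two dashes are at px (316,179) and (319,235). Their midpoint is (445.5,-177.4) at yaw 33.7°, which agrees with the top view (444,-178, 32°). I'll align and descend onto the bar.

```bash
python3 - <<'E'
from h import *
inc((445.5,-177.4,100),213.7)
E
```

```text
t 9.80 pos [ 444.1 -177.3  211.4] yaw -148.58 w 85.5 F [ 0.1  0.1 -0.3] j6 -1.10
inc cm [-0.119 -0.098 11.142] spin -2.28
```

send_rows(
  increments=[-0.1,-0.1,4,-2.3,-1,-0.1,-0.1,8,-2.3,-1,-0.1,-0.1,10.5,-2.3,-1,-0.1,-0.1,11.1,-2.3,-1,-0.1,-0.1,11.1,-2.3,-1],
)

```text
time: 10.3
position: [445.3, -177.5, 100.7]
tool_rot: [-0.291, 0.957, 0.001, -0.001]
contact_force: [-0.1, -0.3, 0.1]
width: 85.5
finger_force: 0.0
```

```bash
python3 - <<'E'
from h import *
inc((445.5,-177.4,100),213.7)
E
```

```text
t 10.30 pos [ 445.3 -177.5  100.7] yaw -146.18 w 85.5 F [-0.1 -0.3  0.1] j6 -1.14
inc cm [-0.021 -0.005  0.066] spin 0.12
```

send_rows(
  increments=[0,0,0,0,1,0,0,0,0,1,0,0,0,0,1,0,0,0,0,1,0,0,0,0,1,0,0,0,0,1,0,0,0,0,1,0,0,0,0,1,0,0,0,0,1,0,0,0,0,1],
  grip_force=70,
)

```text
time: 11.3
position: [446.2, -177.9, 101.7]
tool_rot: [-0.291, 0.957, -0.0, 0.0]
contact_force: [-1.4, 0.0, 5.1]
width: 12.8
finger_force: 70.4
```

```bash
python3 - <<'E'
from h import *
inc((481.5,52.4,262),202.1)
E
```

```text
t 11.30 pos [ 446.2 -177.9  101.7] yaw -146.11 w 12.8 F [-1.4  0.   5.1] j6 -1.14
inc cm [-15.779  17.142 -16.038] spin 11.79
```

send_rows(
  increments=[0,0,-3,0,1,0,0,-7,0,1,0,0,-11,0,1,0,0,-16,0,1,0,0,-16,0,1,0,0,-16,0,1],
)

```text
time: 11.9
position: [446.5, -178.2, 261.8]
tool_rot: [-0.291, 0.957, -0.001, 0.001]
contact_force: [-0.3, -0.6, -2.3]
width: 12.3
finger_force: 69.7
```

```bash
python3 - <<'E'
from h import *
inc((481.5,52.4,260),202.1)
print(env.observe()["finger_force"],st()[1][:,2])
E
```

```text
t 11.90 pos [ 446.5 -178.2  261.8] yaw -146.12 w 12.3 F [-0.3 -0.6 -2.3] j6 -1.14
inc cm [-15.764  17.191   0.155] spin 11.78
69.68308210372925 [ 0.00158755 -0.00113982 -0.99999809]
```

send_rows(
  increments=[-3,3.3,0,3,1,-6,6.6,0,6,1,-9,9.9,0,9,1,-12,13.2,0,11.8,1,-15,16.5,0,11.8,1,-15.8,17.2,0,11.8,1,-15.8,17.2,0,11.8,1,-15.8,17.2,0,11.8,1,-15.8,17.2,0,11.8,1],
)

```text
time: 12.8
position: [480.8, 51.8, 260.4]
tool_rot: [-0.191, 0.982, -0.0, -0.001]
contact_force: [0.2, 0.1, -2.2]
width: 12.7
finger_force: 69.6
```

```bash
python3 - <<'E'
from h import *
inc((481.5,52.4,260),202.1)
im,K,r,t=save("wrist","w8"); save("side","s8"); save("top","t8")
R=cv2.Rodrigues(r)[0]; print(-R.T@t,R[2])
for k,B in(("o",blobs(im,"orange",(100,20,540,400))[0]),("r",red(im,(100,20,540,400)))): print(k,[(c,a,toplane(c,K,r,t,69)[0].round(1)) for c,a in B])
s=load("s8")[0]
cv2.imwrite("pics/v8.png",np.vstack([cv2.resize(im[50:350,100:540],(660,450)),cv2.resize(s[120:240,260:524],(660,300))])[:600+150,:][0:600] if 0 else np.hstack([cv2.resize(im[20:400,160:480],(480,570)),cv2.resize(s[60:250,290:390],(300,570))]))
E
```

```text
t 12.80 pos [480.8  51.8 260.4] yaw -158.02 w 12.7 F [ 0.2  0.1 -2.2] j6 -0.44
inc cm [-0.085  0.029  0.044] spin -0.12
[403.96245596  20.32262328 403.23637034] [ 0.29673258  0.12000651 -0.94739021]
o [(array([352.7, 133.2]), np.int32(35), array([437.2,  68.9,  69. ]))]
r [(array([367., 164.]), np.int32(21), array([459.6,  94.1,  69. ])), (array([272.5, 172. ]), np.int32(2), array([502. ,  10.5,  69. ])), (array([272. , 175.5]), np.int32(2), array([505.6,  11.2,  69. ])), (array([102.5, 209. ]), np.int32(2), array([ 604.4, -138.6,   69. ])), (array([106.5, 210. ]), np.int32(2), array([ 603.9, -134.5,   69. ])), (array([111., 211.]), np.int32(3), array([ 603.3, -130. ,   69. ])), (array([119.5, 213. ]), np.int32(2), array([ 602.2, -121.5,   69. ])), (array([124.5, 214. ]), np.int32(2), array([ 601.4, -116.4,   69. ])), (array([129.5, 215. ]), np.int32(2), array([ 600.6, -111.4,   69. ])), (array([133., 216.]), np.int32(1), array([ 600.3, -107.8,   69. ])), (array([135., 216.]), np.int32(1), array([ 599.6, -105.9,   69. ])), (array([138., 217.]), np.int32(1), array([ 599.5, -102.8,   69. ]))]
```

View pics/v8.png

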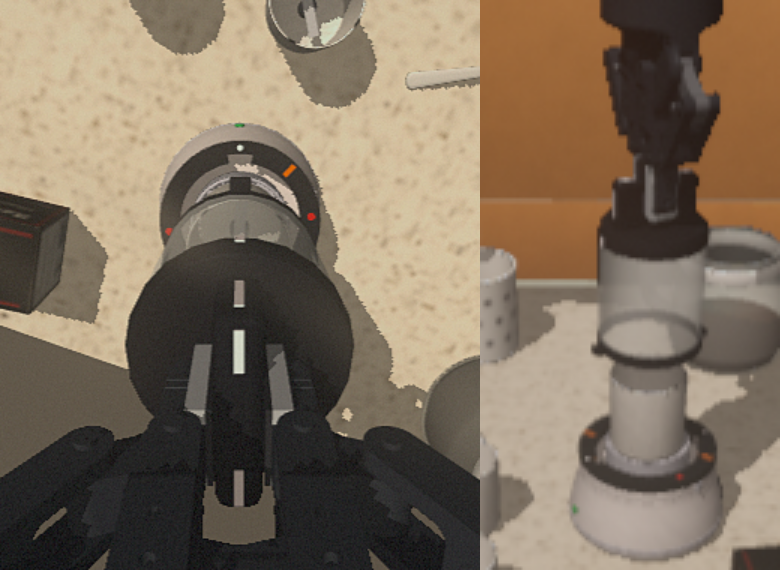

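The wrist crop shows lug, slot (crop (240,160)) and white line all in one column, so the yaw is right. The side crop shows the dome upright and clear above the cup. All picture views are now used. Next I'll measure the dome's offset along the bar from the lug tip.

```bash
python3 - <<'E'
from h import *
im,K,r,t=load("w8")
g=cv2.GaussianBlur(im[:,317:323].mean((1,2)).reshape(-1,1).astype(np.float32),(1,3),0)[:,0]
print([(i,int(g[i])) for i in range(112,185)])
o,R,y=st(); p=o["position"]; c=np.array([481.5,52.5])
ux=R[:2,0]
def al(v,z,u=320): q=toplane((u,v),K,r,t,z)[0]; return ((q[:2]-p[:2])@ux).round(1),((q[:2]-p[:2])@R[:2,1]).round(1)
for v in (137,138,139,140,147,148): print(v,[al(v,z) for z in(158.7,161,163.7)])
# white line ends near finger area: bar ends at z=dome+128
m=cv2.inRange(cv2.cvtColor(im,cv2.COLOR_BGR2HSV),(0,0,120),(180,70,255))
col=im[:,318:321].mean((1,2)); print([(i,int(col[i])) for i in list(range(200,245))+list(range(330,362))])
for v in(206,355): print(v,al(v,286.7,319))
print("tool offset of centre",((c-p[:2])@ux).round(2),((c-p[:2])@R[:2,1]).round(2))
E
```

```text
[(112, 152), (113, 119), (114, 66), (115, 51), (116, 86), (117, 139), (118, 165), (119, 144), (120, 95), (121, 58), (122, 71), (123, 106), (124, 117), (125, 114), (126, 113), (127, 113), (128, 115), (129, 138), (130, 176), (131, 189), (132, 182), (133, 161), (134, 123), (135, 103), (136, 107), (137, 94), (138, 60), (139, 48), (140, 53), (141, 52), (142, 50), (143, 50), (144, 50), (145, 50), (146, 51), (147, 48), (148, 44), (149, 60), (150, 92), (151, 102), (152, 106), (153, 120), (154, 123), (155, 119), (156, 119), (157, 120), (158, 120), (159, 119), (160, 120), (161, 119), (162, 119), (163, 119), (164, 119), (165, 119), (166, 118), (167, 118), (168, 118), (169, 118), (170, 118), (171, 117), (172, 117), (173, 117), (174, 118), (175, 125), (176, 133), (177, 135), (178, 131), (179, 153), (180, 174), (181, 122), (182, 57), (183, 45), (184, 50)]
137 [(np.float64(44.9), np.float64(0.6)), (np.float64(45.3), np.float64(0.6)), (np.float64(45.7), np.float64(0.6))]
138 [(np.float64(44.2), np.float64(0.6)), (np.float64(44.6), np.float64(0.6)), (np.float64(45.0), np.float64(0.6))]
139 [(np.float
[... 759 characters left out ...]
, 35), (227, 40), (228, 35), (229, 36), (230, 39), (231, 39), (232, 33), (233, 40), (234, 39), (235, 41), (236, 37), (237, 37), (238, 34), (239, 47), (240, 184), (241, 212), (242, 205), (243, 204), (244, 203), (330, 22), (331, 27), (332, 14), (333, 72), (334, 118), (335, 127), (336, 123), (337, 121), (338, 122), (339, 123), (340, 123), (341, 120), (342, 122), (343, 121), (344, 120), (345, 123), (346, 120), (347, 119), (348, 122), (349, 119), (350, 121), (351, 122), (352, 121), (353, 121), (354, 121), (355, 123), (356, 125), (357, 93), (358, 81), (359, 81), (360, 81), (361, 83)]
206 (np.float64(40.4), np.float64(-0.3))
355 (np.float64(-26.0), np.float64(-0.3))
tool offset of centre -0.54 0.48
```

send_rows(
  increments=[-0.08,0.03,1,0,1,-0.08,0.03,3,0,1,-0.08,0.03,5,0,1,-0.08,0.03,7,0,1,-0.08,0.03,8,0,1,-0.08,0.03,8,0,1,-0.08,0.03,8,0,1],
)

```text
time: 13.65
position: [482.1, 53.5, 181.6]
tool_rot: [-0.191, 0.982, -0.0, 0.0]
contact_force: [-0.4, 0.4, -1.0]
width: 12.9
finger_force: 69.6
```

```bash
python3 - <<'E'
from h import *
inc((481.1,52.4,155.7),202)
o=env.observe();print(o["ft_torque"].round(2))
im,K,r,t=save("wrist","w9")
for k,B in(("o",blobs(im,"orange",(100,20,540,400))[0]),("r",red(im,(250,20,540,400)))): print(k,[(c,a,toplane(c,K,r,t,69)[0].round(1)) for c,a in B])
E
```

```text
t 13.65 pos [482.1  53.5 181.6] yaw -157.93 w 12.9 F [-0.4  0.4 -1. ] j6 -0.44
inc cm [ 0.131 -0.061  2.59 ] spin 0.07
[ 0.03 -0.04  0.01]
o [(array([361. , 146.8]), np.int32(60), array([437.7,  68.7,  69. ]))]
r [(array([379.4, 185.5]), np.int32(33), array([459.7,  94.1,  69. ])), (array([258.3, 197.6]), np.int32(32), array([503.9,  11.1,  69. ]))]
```

send_rows(
  increments=[0.05,-0.06,0,0,1,0.05,-0.06,0.5,0,1,0.05,-0.06,0.8,0,1,0.05,-0.06,1.1,0,1,0.05,-0.06,1.4,0,1,0.05,-0.06,1.4,0,1],
)

```text
time: 14.3
position: [481.3, 52.9, 166.7]
tool_rot: [-0.192, 0.981, 0.0, -0.001]
contact_force: [-0.5, 1.0, -2.8]
width: 13.1
finger_force: 69.6
```

```bash
python3 - <<'E'
from h import *
inc((481.9,52.6,155.7),202)
o=env.observe();print(o["ft_torque"].round(2))
E
```

```text
t 14.30 pos [481.3  52.9 166.7] yaw -157.92 w 13.1 F [-0.5  1.  -2.8] j6 -0.44
inc cm [-0.051 -0.051  1.099] spin 0.08
[ 0.    0.   -0.03]
```

Bottom is at about 65 mm, inside the slots, with no contact force. I'll continue slowly.

send_rows(
  increments=[-0.02,-0.02,0.3,0,1,-0.02,-0.02,0.6,0,1,-0.02,-0.02,0.8,0,1,-0.02,-0.02,0.8,0,1],
)

```text
time: 14.7
position: [481.7, 52.8, 158.9]
tool_rot: [-0.192, 0.981, 0.0, -0.0]
contact_force: [0.1, -0.2, -1.1]
width: 12.3
finger_force: 69.6
```

send_rows(
  increments=[0,0,0.15,0,1,0,0,0.25,0,1,0,0,0.25,0,1],
)

```text
time: 15.0
position: [481.9, 52.7, 156.7]
tool_rot: [-0.192, 0.981, -0.0, -0.0]
contact_force: [1.3, -0.3, -2.1]
width: 12.9
finger_force: 69.6
```

```bash
python3 - <<'E'
from h import *
inc((481.9,52.6,155.7),202)
o=env.observe();print(o["ft_torque"].round(2))
E
```

```text
t 15.00 pos [481.9  52.7 156.7] yaw -157.92 w 12.9 F [ 1.3 -0.3 -2.1] j6 -0.44
inc cm [ 0.001 -0.014  0.097] spin 0.08
[-0.04 -0.04  0.02]
```

send_rows(
  increments=[0,0,0.1,0,1,0,0,0.1,0,1],
)

```text
time: 15.2
position: [482.0, 52.7, 155.8]
tool_rot: [-0.192, 0.981, -0.0, 0.0]
contact_force: [0.7, 0.4, -1.8]
width: 12.8
finger_force: 69.7
```

send_rows(
  increments=[0,0,0.07,0,1,0,0,0.07,0,1],
)

```text
time: 15.4
position: [482.1, 52.8, 155.7]
tool_rot: [-0.192, 0.981, -0.0, 0.0]
contact_force: [-1.5, 1.0, 4.3]
width: 12.8
finger_force: 70.5
```

send_rows(
  increments=[0,0,-0.05,5,1,0,0,-0.05,10,1,0,0,-0.05,15,1,0,0,-0.05,20,1,0,0,-0.05,25,1,0,0,-0.05,30,1,0,0,-0.05,35,1,0,0,-0.05,39,1,0,0,-0.05,42,1,0,0,-0.05,42,1,0,0,-0.05,42,1],
  grip_force=90,
)

```text
time: 16.5
position: [482.1, 52.7, 155.8]
tool_rot: [0.172, 0.985, -0.0, 0.0]
contact_force: [-0.6, -0.6, 1.4]
width: 12.6
finger_force: 88.9
```

```bash
python3 - <<'E'
from h import *
inc((481.9,52.6,155.2),160)
o=env.observe();print(o["ft_torque"].round(2),o["finger_force"])
im,K,r,t=save("wrist","w10")
B=blobs(im,"orange",(100,20,540,400))[0];print([(c,a,toplane(c,K,r,t,69)[0].round(1)) for c,a in B])
m=cv2.inRange(cv2.cvtColor(im,cv2.COLOR_BGR2HSV),(0,0,110),(180,70,255)); n,l,s,c=cv2.connectedComponentsWithStats(m)
for i in range(1,n):
    if 300<c[i][0]<340 and 150<c[i][1]<370 and s[i,4]>15: print(c[i].round(1),s[i],toplane(c[i],K,r,t,182)[0].round(1))
E
```

```text
t 16.50 pos [482.1  52.7 155.8] yaw 160.15 w 12.6 F [-0.6 -0.6  1.4] j6 0.29
inc cm [ 0.013 -0.014  0.061] spin 0.15
[-0.07  0.22  0.07] 88.85417819023132
[(array([319.5, 135.5]), np.int32(84), array([437.4,  68.7,  69. ]))]
[319. 254.] [316 240   7  29 203] [462.5  59.2 182. ]
[318.9 345.7] [316 334   7  24 163] [502.5  44.7 182. ]
```

The white line (px (319,254) to (319,346), −19.9°) points at the orange mark (px (319.5,135.5), −19.9°). The dome is fully down and gripped at 89 N, so I'll hand in.

```bash
python3 -c "
from plant import env
print(env.finish_job())"
```

```text
the job is handed in; nothing more can be done
None
```

The job is handed in: the cup stands on the drive plate, and the dome is fully down and held at the orange marks (measured −19.9° for both line and mark, 89 N grip, about 16.5 s used); no verdict was returned.

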